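# Close the boiler cap and hold the steam dial at full to purge the wand

### The arm

A 6-joint arm with a two-finger parallel gripper is mounted at the origin on the work surface. World frame = base frame: x ahead of the robot, y to its left, z up, the work surface at z = 0. Lengths are in mm, angles in rad, forces in N, time in s.
With the tool pointing down it reaches from about 325 to 850 mm from the base axis. Payload 15.5 kg.
Tool frame: the origin (TCP) lies midway between the tips of the shut fingers; the grasp point (between the pads) lies arm.hold_point_z behind it (arm.hold_point_z is the distance from the TCP to the grasp point, in mm); z points along the fingers, x is the direction in which the jaws open and shut, and the axes are right-handed (so a half turn about z gives the same grasp; the last joint's range is limited). The gripper opens to 91 mm and grips with 3 to 60 N. Pads are 32 mm wide; open, the fingers measure 118 mm over their backs; the gripper's body (76 mm by 178 mm) begins 60 mm behind the grasp point.
Start: joints at [1.012, 0.494, 1.345, -0, 1.302, -0.096], TCP at [279.589, 558.978, 213.915] pointing down, gripper open.
Joint ranges: [-2.91, 2.91], [-0.82, 2.16], [0.22, 2.67], [-1.22, 4.37], [0.12, 2.79], [-3.08, 3.08]. Speed limits (rad/s): [1.89, 1.89, 2.57, 3.01, 3.01, 3.01].

### API

Orientations are given as a unit quaternion [w, x, y, z].
In Python, from station import state, imaging, job, arm gives the robot as it stands.
- The arm moves only by the tool play_rows, never from a script. Its argument "series" is a list of rows, each an object with "hand": the closure, from 0 (fully open) to 1 (shut); "delta_pos": the shift along the tool's x, y, z in mm, a list of three; "spin": the turn about the tool's z in degrees. A call has 1 to 5 rows; each row is the pose to reach, as a shift and turn from the pose commanded when the call began, along the tool's axes at that moment; what a row does not reach only later rows make up. A row lasts 1/10 s, in which the tool goes at most 50 mm and 8.59 degrees, less where a joint would pass 70% of its speed; a pose out of reach is approached as far as the arm can. A call with a gripper value outside its range is refused whole. The fingers move at their own pace and stop on an object; "grip_force" is the grip in N (left out, the last holds). Time passes only in rows, so rows that repeat a pose let the fingers close. It gives the time, the measured TCP pose, the force and the opening at its end, in the units of the state.
- state(): the state, without advancing time (a new reading comes with each control period).
- imaging.get_image(name): name is "side" or "top"; returns (picture, depth): 480x640x3 uint8, red, green, blue; 480x640 float32, mm along the optical axis (not along the pixel's ray), 0 where there is no reading.
- imaging.calibration(name): a dict with "K" (3x3 intrinsics, pixels), "rvec" (rotation vector, rad) and "tvec" (3), from world to camera coordinates, as OpenCV has them. Camera axes: x right, y down, z forward; pixel columns grow to the right and rows downward; lengths in mm; the calibration is good to about 2 mm. A picture is of the moment at which its call begins. calibration takes no time and is no camera call.
- job.close_job(): hands the job in, once; it reports no verdict.
Trained networks look in the newest picture that a camera, given by its name, has taken for a name from the list of things; names that differ only in an ending like _2 or _b are one class to them, and where a whole thing is asked for, a point or a joint stands for the part that bears it (a point fixed in the world has none). Each returns a list of dicts, best first, with "p" (0 to 1); they miss things now and then, are a little off and sometimes report something else, mostly with a low value. They report only what shows in the picture. A call takes as long as a camera call.
- imaging.spot_in(camera, label): "xy" ([column, row] in pixels, amid what is visible of it).
The state is a dict: "time": time; "joints": joint angles; "dq": joint speeds; "joint_efforts": joint torques, N m; "tcp_pos": TCP position; "ee_rot": TCP orientation; "wrist_force": force on the tool from outside, world axes, zero at the start; "wrist_torque": the same for the moment, N m; "gripper_width": finger opening in mm.
Only numpy, scipy, OpenCV 4.12 (cv2) and the standard library are available. Lean on these libraries where they do the work, as an engineer would, in place of code of your own. Each camera call takes 0.05 s, during which the arm holds its last target. There are 200 camera calls.

### The job

The milk steamer's boiler has just been topped up and its screw cap left loose: first screw the cap down tight, with the steam dial still at rest. Then turn the spring-return steam dial clockwise past its first and second click stops to the third (three dots), to blow the wand clear into the jug, and hold it there against its spring; the job finishes with you still holding it there. Leave the jug, cups, carafes and everything else where they stand.

Things in the scene. Friction and masses are not known exactly. Their poses are not given: they have to be found in the camera images.
- steamer: milk steamer, fixed: steel housing 200 (x) by 260 mm (y), flat metal deck 213 mm above the table, low drip-tray foot reaching 240 mm ahead of the origin. Origin on the table under the housing's centre; its front is -x, y to its left, z up. On the deck, from the origin: screw cap axis at x 0, y +65 mm, dial axis at x -45, y -60 mm; a cup and 22 mm high wire rail at the rear right corner
- cap_grip (a point): on the boiler's captive screw cap (the larger grip, left on the deck): centre of its straight grip bar, 10 mm below the bar's top. x along the bar, z up. Bar 60 mm long, 16 thick, 36 high, on a round cap 68 mm across whose top is 25 mm below this point. When tight this point is 261 mm above the table
- cap (a joint): angle by which the screw cap is still loose, rad: 0 is tight against its stop (bar front to rear); grows as it unscrews, anticlockwise seen from above; starts 0.7 to 1.3. It stays where it is left (thread friction about 0.06 N m) and rises 2.5 mm per rad as it unscrews
- dial_grip (a point): on the steam dial (the smaller grip, front right of the deck): centre of its straight grip bar, 9 mm below the bar's top, 248 mm above the table. x along the bar, -x is the pointer end, z up. Bar 48 mm long, 14 thick, 36 high, on a round skirt 54 mm across whose top is 26 mm below this point
- dial (a joint): angle of the steam dial, rad: 0 at rest (pointer to the front), grows clockwise seen from above. Click stops at 0.4 (one dot), 0.8 (two dots) and 1.2 (third, three dots); travel ends just beyond, at 1.26. A spring drives it back to 0 from any angle when let go: 0.12 N m at rest, 0.22 at the third stop, up to 0.27 over the clicks
- jug: stainless milk jug 82 mm wide, 95 mm high with a side handle, standing on the steamer's drip tray with the steam wand dipping into it; leave alone. Origin at the centre of its underside, z up
- cup: white espresso cup 60 mm wide, 55 mm high, standing on the rear right of the steamer's deck; leave alone. Origin at the centre of its underside, z up
- mug: white mug 82 mm wide, 90 mm high on the table to the left of the steamer; leave alone. Origin at the centre of its underside, z up
- sugar_jar: glass sugar jar 72 mm wide, 100 mm high on the table to the right of the steamer; leave alone. Origin at the centre of its underside, z up
- carafe_a: glass water carafe 80 mm wide, 250 mm high, black cap, on the right side of the table; leave alone. Origin at the centre of its underside, z up
- carafe_b: glass water carafe 72 mm wide, 220 mm high, black cap, on the right side of the table; leave alone. Origin at the centre of its underside, z up
- canister: steel coffee canister 90 mm wide, 150 mm high, on the right side of the table; leave alone. Origin at the centre of its underside, z up

How it is judged:
By the outcome, as a careful person would: the job done as asked, in the order asked, and still so for the second after the job is handed in, while the arm keeps its last pose, push and grip.
It also fails if it takes over 58 s, if anything falls off the work surface, if the arm or the gripper's body presses on something with over 40 N, if the wrist force passes 120 N, or if a joint passes its speed limit or range.

## Working session

There is one attempt and no reset: what is moved stays moved. The work goes in short steps, Python scripts to look and compute and a tool call to move; the robot and the scene stay as the last step left them, time stands still between calls to the robot, and variables do not carry over. Pictures are saved under pics/ and viewed, about 8 in all and at most 12, crops included, and the job is handed in when it is done.

Besides the shell and the picture viewer there is one more tool, called after "Emit:" in YAML: its name, and indented under it one key for each argument. play_rows: Moves the arm, as the interface text tells. Its arguments: {"type":"object","properties":{"series":{"type":"array"},"grip_force":{"type":"number"}},"required":["series"]}

```bash
mkdir -p pics; ls
cat > h.py <<'E'
import numpy as np,cv2
from station import state,imaging,job,arm
def cal(n):
    c=imaging.calibration(n);K=np.array(c["K"],float);R=cv2.Rodrigues(np.array(c["rvec"],float))[0];return K,R,np.array(c["tvec"],float).ravel()
def cloud(n,d):
    K,R,t=cal(n);v,u=np.mgrid[:480,:640]
    P=np.stack([(u-K[0,2])/K[0,0]*d,(v-K[1,2])/K[1,1]*d,d],-1)
    return (P-t)@R
def proj(n,p):
    K,R,t=cal(n);q=K@(R@np.array(p,float)+t);return q[:2]/q[2]
E
python3 - <<'E'
from h import *
print(arm.hold_point_z, state())
for n in("top","side"):
    im,d=imaging.get_image(n);cv2.imwrite(f"pics/{n}0.png",im[:,:,::-1]);np.save(f"{n}0.npy",d)
    P=cloud(n,d)
    K,R,t=cal(n);print(n,"cam",(-R.T@t).round(),K[0,0])
    for l in("steamer","cap_grip","dial_grip","cap","dial","jug","cup","mug","carafe_a","canister","sugar_jar"):
        for r in imaging.spot_in(n,l)[:2]:
            u,v=map(int,r["xy"]);print(l,round(r["p"],2),u,v,P[v,u].round() if d[v,u]>0 else None)
E
```

```text
pics
18.8 {'time': 0.0, 'joints': array([ 1.01147971e+00,  4.94193108e-01,  1.34614357e+00, -4.85640779e-06,
        1.30246654e+00, -9.54739814e-02]), 'dq': array([ 0.00129319,  0.00136963, -0.00102593,  0.00098702,  0.00013531,
        0.00115534]), 'joint_efforts': array([-7.96411496e-04, -8.78837371e+01, -3.81847143e+01,  7.03618652e-02,
        5.34516759e-02, -1.11111465e-04]), 'tcp_pos': array([279.40070474, 558.64953334, 213.32787044]), 'ee_rot': array([ 2.69729685e-04,  8.50701574e-01,  5.25648614e-01, -5.41864840e-04]), 'wrist_force': array([0.27541395, 0.63813071, 0.44668697]), 'wrist_torque': array([0.02319793, 0.00438262, 0.0144262 ]), 'gripper_width': 91.61034450315847}
top cam [ 346.  -89. 1404.] 574.0557273148472
steamer 0.82 290 240 [536. -13. 213.]
cap_grip 0.87 253 217 [571.  59. 275.]
dial_grip 0.67 314 218 [576. -63. 252.]
cap 0.74 248 219 [567.  69. 272.]
dial 0.81 310 220 [571. -55. 255.]
dial 0.59 504 223 [ 591. -476.  165.]
jug 0.66 285 295 [431.   6.  48.]
cup 0.66 288 240 [536.  -8. 211.]
cup 0.6 307 168 [691. -45. 220.]
mug 0.88 207 269 [493. 203.   3.]
mug 0.49 292 240 [536. -17. 211.]
carafe_a 0.81 504 220 [ 596. -473.  174.]
carafe_a 0.77 498 338 [ 343. -459.  157.]
canister 0.56 489 274 [ 480. -445.  151.]
sugar_jar 0.56 369 220 [ 604. -187.  102.]
side cam [ 714.  215. 1226.] 461.9787536090567
steamer 0.88 323 274 [572.  14. 212.]
cap_grip 0.75 337 292 [579.  75. 273.]
dial_grip 0.82 303 246 [578. -54. 255.]
dial_grip 0.69 373 245 [414.   7. 119.]
cap 0.68 337 292 [579.  75. 273.]
dial 0.8 297 249 [593. -56. 258.]
jug 0.82 373 243 [421.  10. 155.]
cup 0.89 265 278 [684. -52. 218.]
mug 0.81 388 327 [486. 188.   2.]
carafe_a 0.96 203 140 [ 614. -464.  167.]
carafe_a 0.73 286 102 [ 365. -454.  136.]
canister 0.67 254 129 [ 485. -425.  150.]
sugar_jar 0.84 262 234 [ 624. -185.  100.]
sugar_jar 0.47 287 101 [ 363. -451.  142.]
```

Run:
```python
from h import *
im=cv2.imread("pics/top0.png")
cv2.imwrite("pics/top0c.png",cv2.resize(im[140:330,180:400],None,fx=3.1,fy=3.1,interpolation=cv2.INTER_CUBIC))
pts={}
for n in("top","side"):
    P=cloud(n,np.load(n+"0.npy"));Q=P[(P[...,0]>380)&(P[...,0]<760)&(abs(P[...,1])<170)]
    D=Q[(abs(Q[:,2]-213)<5)];print(n,"deck",len(D),D[:,2].mean(),cv2.minAreaRect(D[:,:2].astype(np.float32)))
    for nm,c,z in(("cap",(573,68),(266,285)),("dial",(576,-58),(245,265))):
        B=Q[(Q[:,2]>z[0])&(Q[:,2]<z[1])&(np.hypot(Q[:,0]-c[0],Q[:,1]-c[1])<45)]
        m=B[:,:2].mean(0);w,V=np.linalg.eigh(np.cov((B[:,:2]-m).T));v=V[:,1];s=(B[:,:2]-m)@v
        print(n,nm,len(B),m.round(1),B[:,2].mean().round(1),"ang",np.degrees(np.arctan(v[1]/v[0])).round(1),s.min().round(),s.max().round(),cv2.minAreaRect(B[:,:2].astype(np.float32)))
```

```text
top deck 7908 212.7862657113399 ((597.0107421875, 12.930145263671875), (190.5060272216797, 249.47299194335938), 20.814250946044922)
top cap 226 [573.5  73.9] 271.4 ang 62.7 -30.0 30.0 ((573.72607421875, 74.12586975097656), (59.64536666870117, 16.214262008666992), 62.368534088134766)
top dial 158 [575.6 -58.9] 255.7 ang 20.3 -25.0 23.0 ((576.39111328125, -58.69282913208008), (48.142005920410156, 14.013814926147461), 20.73433494567871)
side deck 7116 213.35416609488402 ((596.1412353515625, 11.845138549804688), (190.35916137695312, 250.26580810546875), 20.6619815826416)
side cap 212 [573.9  73.7] 272.3 ang 62.5 -30.0 29.0 ((573.3726196289062, 73.21809387207031), (58.86151885986328, 15.97053050994873), 62.707340240478516)
side dial 147 [576.  -58.5] 255.7 ang 21.1 -23.0 24.0 ((575.7265014648438, -59.52092361450195), (46.807899475097656, 13.734538078308105), 20.659496307373047)
```

View pics/top0c.png

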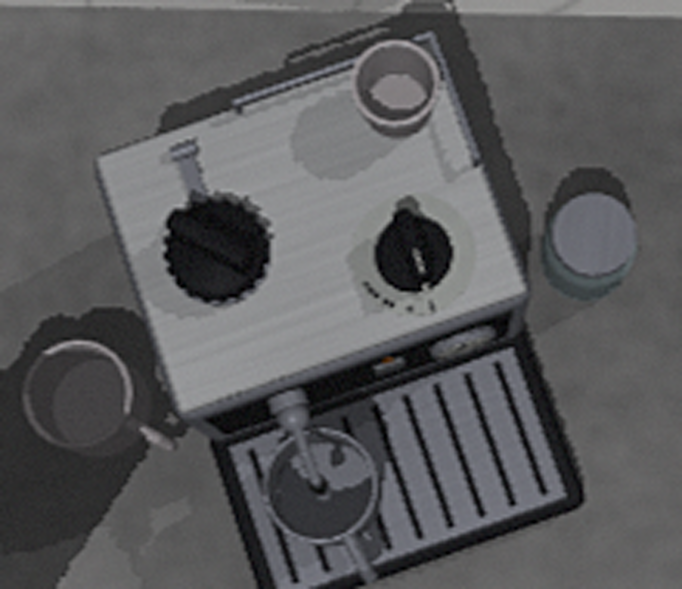

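View pics/side0.png

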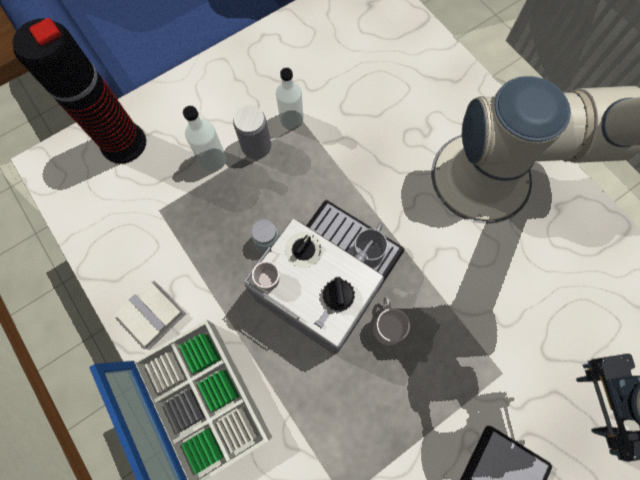

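The top crop shows the cap bar at crop (215,247), the dial at (413,250) and the cup at (397,85). The side view agrees. The steamer's yaw is about 20.7°, and the cap is about 0.73 rad loose. I'll rise first, then move over the cap.

Emit:
play_rows:
  series:
    - {"hand": 0, "delta_pos": [0, 0, -50], "spin": 0}
    - {"hand": 0, "delta_pos": [-15, 24, -82], "spin": 8}
    - {"hand": 0, "delta_pos": [-302, 480, -82], "spin": 90.8}
    - {"hand": 0, "delta_pos": [-302, 480, -82], "spin": 90.8}
    - {"hand": 0, "delta_pos": [-302, 480, -82], "spin": 90.8}
  grip_force: 30

```text
time: 1.7
tcp_pos: [372.7, 405.1, 296.2]
ee_rot: [-0.0, 0.967, 0.253, 0.0]
wrist_force: [1.2, 1.0, -0.5]
gripper_width: 91.3
```

```bash
cat >> h.py <<'E'
from scipy.spatial.transform import Rotation as Ro
def rel(p,ang):
    s=state();w,x,y,z=s["ee_rot"];R=Ro.from_quat([x,y,z,w]).as_matrix();a=np.degrees(np.arctan2(R[1,0],R[0,0]))
    print("t",s["time"],"tcp",s["tcp_pos"].round(1),"jaw",a.round(2),"w",s["gripper_width"].round(1),"F",s["wrist_force"].round(1),"T",s["wrist_torque"].round(2),"q",s["joints"].round(2))
    print("tilt",R[:,2].round(4),"delta",(R.T@(np.array(p)-s["tcp_pos"])).round(1),"spin",((a-ang+180)%360-180).round(1))
E
python3 -c "
from h import *
rel((573.6,73.5,295),-27.4)"
```

```text
Traceback (most recent call last):
  File "h.py", line 14, in rel
    print("t",s["time"],"tcp",s["tcp_pos"].round(1),"jaw",a.round(2),"w",s["gripper_width"].round(1),"F",s["wrist_force"].round(1),"T",s["wrist_torque"].round(2),"q",s["joints"].round(2))
                                                                         ^^^^^^^^^^^^^^^^^^^^^^^^
AttributeError: 'float' object has no attribute 'round'
```

```bash
sed -i 's/s\["gripper_width"\].round(1)/round(s["gripper_width"],1)/' h.py
python3 -c "
from h import *
rel((573.6,73.5,295),-27.4)"
```

```text
t 1.7 tcp [372.7 405.1 296.2] jaw 29.33 w 91.3 F [ 1.2  1.  -0.5] T [-0.05 -0.02  0.03] q [ 0.72  0.32  1.41 -0.    1.42  0.21]
tilt [ 6.e-04  4.e-04 -1.e+00] delta [ 12.7 387.5   1.2] spin 56.7
```

Emit:
play_rows:
  series:
    - {"hand": 0, "delta_pos": [13, 387, 1], "spin": 56.7}
    - {"hand": 0, "delta_pos": [13, 387, 1], "spin": 56.7}
    - {"hand": 0, "delta_pos": [13, 387, 1], "spin": 56.7}
    - {"hand": 0, "delta_pos": [13, 387, 1], "spin": 56.7}
    - {"hand": 0, "delta_pos": [13, 387, 1], "spin": 56.7}

```text
time: 2.2
tcp_pos: [503.7, 191.7, 295.5]
ee_rot: [-0.0, 0.993, -0.119, 0.0]
wrist_force: [0.4, 0.5, 0.7]
gripper_width: 91.4
```

```bash
python3 -c "
from h import *
rel((573.6,73.5,295),-27.4)"
```

```text
t 2.2 tcp [503.7 191.7 295.5] jaw -13.68 w 91.4 F [0.4 0.5 0.7] T [-0.1   0.02  0.01] q [0.25 0.3  1.44 0.   1.41 0.49]
tilt [ 4.e-04  1.e-04 -1.e+00] delta [95.8 98.3  0.5] spin 13.7
```

Emit:
play_rows:
  series:
    - {"hand": 0.2, "delta_pos": [96, 98, 0], "spin": 13.7}
    - {"hand": 0.2, "delta_pos": [96, 98, 0], "spin": 13.7}
    - {"hand": 0.2, "delta_pos": [96, 98, 0], "spin": 13.7}
    - {"hand": 0.2, "delta_pos": [96, 98, 0], "spin": 13.7}
    - {"hand": 0.2, "delta_pos": [96, 98, 0], "spin": 13.7}

```text
time: 2.7
tcp_pos: [573.9, 75.5, 295.0]
ee_rot: [-0.0, 0.972, -0.234, -0.0]
wrist_force: [-0.6, 0.2, 0.3]
gripper_width: 72.9
```

```bash
python3 -c "
from h import *
rel((573.6,73.5,244.5),-27.4)"
```

```text
t 2.7 tcp [573.9  75.5 295. ] jaw -27.11 w 72.9 F [-0.6  0.2  0.3] T [-0.1   0.06 -0.04] q [0.03 0.36 1.34 0.   1.44 0.5 ]
tilt [-5.e-04  2.e-04 -1.e+00] delta [ 0.7  1.9 50.5] spin 0.3
```

Emit:
play_rows:
  series:
    - {"hand": 0.2, "delta_pos": [0.5, 2, 15], "spin": 0.3}
    - {"hand": 0.2, "delta_pos": [0.5, 2, 30], "spin": 0.3}
    - {"hand": 0.2, "delta_pos": [0.5, 2, 42], "spin": 0.3}
    - {"hand": 0.2, "delta_pos": [0.5, 2, 50], "spin": 0.3}
    - {"hand": 0.2, "delta_pos": [0.5, 2, 50], "spin": 0.3}

```text
time: 3.2
tcp_pos: [572.7, 74.6, 244.4]
ee_rot: [0.0, 0.972, -0.236, -0.001]
wrist_force: [0.2, 0.4, 0.3]
gripper_width: 72.8
```

Emit:
play_rows:
  series:
    - {"hand": 1, "delta_pos": [0, 0, 0], "spin": 0}
    - {"hand": 1, "delta_pos": [0, 0, 0], "spin": 0}
    - {"hand": 1, "delta_pos": [0, 0, 0], "spin": 0}
    - {"hand": 1, "delta_pos": [0, 0, 0], "spin": 0}
    - {"hand": 1, "delta_pos": [0, 0, 0], "spin": 0}
  grip_force: 30

```text
time: 3.7
tcp_pos: [573.5, 74.0, 245.5]
ee_rot: [-0.0, 0.972, -0.236, 0.0]
wrist_force: [-0.1, 0.0, -0.4]
gripper_width: 35.8
```

```bash
python3 -c "
from h import *
rel((573.6,73.5,242.7),-69.3)"
```

```text
t 3.7 tcp [573.5  74.  245.5] jaw -27.33 w 35.8 F [-0.1  0.  -0.4] T [-0.1   0.11 -0.01] q [ 0.03  0.4   1.42 -0.    1.32  0.5 ]
tilt [ 3.e-04 -0.e+00 -1.e+00] delta [0.4 0.4 2.8] spin 42.0
```

Still closing.

Emit:
play_rows:
  series:
    - {"hand": 1, "delta_pos": [0, 0, 0], "spin": 0}
    - {"hand": 1, "delta_pos": [0, 0, 0], "spin": 0}
    - {"hand": 1, "delta_pos": [0, 0, 0], "spin": 0}
    - {"hand": 1, "delta_pos": [0, 0, 0], "spin": 0}
    - {"hand": 1, "delta_pos": [0, 0, 0], "spin": 0}

```text
time: 4.2
tcp_pos: [573.8, 73.9, 245.4]
ee_rot: [0.0, 0.972, -0.236, 0.0]
wrist_force: [4.9, -2.3, -0.8]
gripper_width: 16.0
```

```bash
python3 -c "
from h import *
rel((573.6,73.5,242.7),-69.3)"
```

```text
t 4.2 tcp [573.8  73.9 245.4] jaw -27.34 w 16.0 F [ 4.9 -2.3 -0.8] T [-0.69 -0.69  0.02] q [ 0.03  0.4   1.42 -0.    1.32  0.5 ]
tilt [ 9.e-04 -3.e-04 -1.e+00] delta [-0.   0.4  2.7] spin 42.0
```

Emit:
play_rows:
  series:
    - {"hand": 1, "delta_pos": [0, 0, 0.3], "spin": 6}
    - {"hand": 1, "delta_pos": [0, 0, 0.5], "spin": 12}
    - {"hand": 1, "delta_pos": [0, 0, 0.8], "spin": 18}
    - {"hand": 1, "delta_pos": [0, 0, 1.1], "spin": 24}
    - {"hand": 1, "delta_pos": [0, 0, 1.3], "spin": 30}

```text
time: 4.7
tcp_pos: [573.6, 74.1, 244.1]
ee_rot: [-0.0, 0.876, -0.482, 0.0]
wrist_force: [2.8, -0.5, -0.2]
gripper_width: 16.1
```

Emit:
play_rows:
  series:
    - {"hand": 1, "delta_pos": [0, 0, 0.2], "spin": 4}
    - {"hand": 1, "delta_pos": [0, 0, 0.4], "spin": 8}
    - {"hand": 1, "delta_pos": [0, 0, 0.5], "spin": 11}
    - {"hand": 1, "delta_pos": [0, 0, 0.5], "spin": 12}
    - {"hand": 1, "delta_pos": [0, 0, 0.5], "spin": 12}

```text
time: 5.2
tcp_pos: [573.5, 74.2, 243.5]
ee_rot: [-0.0, 0.823, -0.568, 0.0]
wrist_force: [2.6, 1.5, -0.3]
gripper_width: 15.9
```

```bash
python3 -c "
from h import *
rel((573.6,73.5,242.7),-69.3)"
```

```text
t 5.2 tcp [573.5  74.2 243.5] jaw -69.29 w 15.9 F [ 2.6  1.5 -0.3] T [ 0.13 -0.41  0.03] q [0.03 0.4  1.42 0.   1.32 1.23]
tilt [ 3.e-04  3.e-04 -1.e+00] delta [0.7 0.2 0.8] spin 0.0
```

Emit:
play_rows:
  series:
    - {"hand": 1, "delta_pos": [0, 0, 0], "spin": 1}
    - {"hand": 1, "delta_pos": [0, 0, 0], "spin": 2}
    - {"hand": 1, "delta_pos": [0, 0, 0], "spin": 2}

```text
time: 5.5
tcp_pos: [573.5, 74.2, 243.5]
ee_rot: [-0.0, 0.812, -0.583, 0.0]
wrist_force: [2.9, 1.1, 0.1]
gripper_width: 15.5
```

```bash
python3 -c "
from h import *
rel((573.6,73.5,242.7),-69.3)"
```

```text
t 5.5 tcp [573.5  74.2 243.5] jaw -71.34 w 15.5 F [2.9 1.1 0.1] T [ 0.47 -0.64  0.77] q [0.03 0.4  1.42 0.   1.32 1.27]
tilt [ 3.e-04  2.e-04 -1.e+00] delta [0.7 0.2 0.8] spin -2.0
```

The z torque jumped to 0.77 N m, so the cap is on its stop. I'll release and lift.

Emit:
play_rows:
  series:
    - {"hand": 0.4, "delta_pos": [0, 0, 0], "spin": 0}
    - {"hand": 0.4, "delta_pos": [0, 0, 0], "spin": 0}
    - {"hand": 0.4, "delta_pos": [0, 0, 0], "spin": 0}
    - {"hand": 0.4, "delta_pos": [0, 0, 0], "spin": 0}
    - {"hand": 0.4, "delta_pos": [0, 0, 0], "spin": 0}

```text
time: 6.0
tcp_pos: [573.3, 74.0, 243.4]
ee_rot: [0.0, 0.812, -0.583, -0.0]
wrist_force: [-0.4, -0.5, -0.1]
gripper_width: 52.5
```

Emit:
play_rows:
  series:
    - {"hand": 0.4, "delta_pos": [0, 0, -20], "spin": 0}
    - {"hand": 0.4, "delta_pos": [0, 0, -55], "spin": 0}
    - {"hand": 0.4, "delta_pos": [0, 0, -55], "spin": 0}

```text
time: 6.3
tcp_pos: [575.2, 74.1, 302.6]
ee_rot: [-0.002, 0.812, -0.583, 0.003]
wrist_force: [0.2, -0.3, 0.1]
gripper_width: 54.6
```

```bash
python3 -c "
from h import *
rel((575.9,-59.0,298),-69.3)"
```

```text
t 6.3 tcp [575.2  74.1 302.6] jaw -71.33 w 54.6 F [ 0.2 -0.3  0.1] T [-0.04  0.18  0.04] q [ 0.03  0.35  1.33 -0.    1.45  1.27]
tilt [ 6.3e-03  1.0e-04 -1.0e+00] delta [126.3  42.    4.6] spin -2.0
```

Emit:
play_rows:
  series:
    - {"hand": 0.4, "delta_pos": [45, 15, 0], "spin": -2}
    - {"hand": 0.4, "delta_pos": [90, 30, 0], "spin": -2}
    - {"hand": 0.4, "delta_pos": [126, 42, 0], "spin": -2}
    - {"hand": 0.4, "delta_pos": [126, 42, 0], "spin": -2}
    - {"hand": 0.4, "delta_pos": [126, 42, 0], "spin": -2}

```text
time: 6.8
tcp_pos: [573.7, -59.4, 298.1]
ee_rot: [-0.0, 0.822, -0.569, -0.0]
wrist_force: [-0.1, -0.3, -0.8]
gripper_width: 55.2
```

Run:
```python
from h import *
for n in("top","side"):
    im,d=imaging.get_image(n);cv2.imwrite(f"pics/{n}1.png",im[:,:,::-1])
    P=cloud(n,d);Q=P[(P[...,2]>257)&(P[...,2]<285)&(np.hypot(P[...,0]-573.6,P[...,1]-73.5)<38)]
    print(n,len(Q),Q[:,2].mean() if len(Q) else 0,cv2.minAreaRect(Q[:,:2].astype(np.float32)) if len(Q)>5 else 0)
rel((575.9,-59.0,229.5),-69.3)
```

```text
top 14 266.14552876229993 ((574.0526123046875, 72.39204406738281), (59.70134353637695, 6.03594970703125), 30.752479553222656)
side 223 270.04106002608637 ((572.9891357421875, 72.62281799316406), (60.11661911010742, 16.049829483032227), 20.52295684814453)
t 6.9 tcp [573.8 -58.  298.3] jaw -69.3 w 54.5 F [-0.   0.5  0.2] T [-0.04  0.16  0.03] q [-0.2   0.35  1.34  0.    1.45  1.01]
tilt [-3.e-04  3.e-04 -1.e+00] delta [ 1.7 -1.6 68.8] spin -0.0
```

View pics/side1.png

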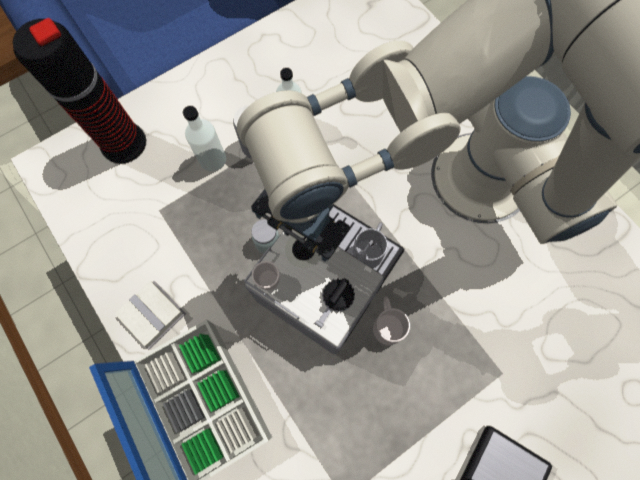

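The side view shows the cap bar at (338,293), running front to rear at 20.5° with its top at 270 mm. That agrees with tight. Next I'll lower onto the dial bar.

Emit:
play_rows:
  series:
    - {"hand": 0.4, "delta_pos": [1.7, -1.5, 20], "spin": 0}
    - {"hand": 0.4, "delta_pos": [1.7, -1.5, 40], "spin": 0}
    - {"hand": 0.4, "delta_pos": [1.7, -1.5, 58], "spin": 0}
    - {"hand": 0.4, "delta_pos": [1.7, -1.5, 68], "spin": 0}
    - {"hand": 0.4, "delta_pos": [1.7, -1.5, 68], "spin": 0}

```text
time: 7.4
tcp_pos: [575.3, -58.8, 229.4]
ee_rot: [0.0, 0.823, -0.568, -0.001]
wrist_force: [-0.7, 0.1, 0.5]
gripper_width: 54.7
```

```bash
python3 -c "
from h import *
rel((575.9,-59.0,229.5),-69.3)"
```

```text
t 7.4 tcp [575.3 -58.8 229.4] jaw -69.26 w 54.7 F [-0.7  0.1  0.5] T [-0.08  0.15 -0.01] q [-0.21  0.41  1.44  0.    1.29  1.  ]
tilt [-2.2e-03  5.0e-04 -1.0e+00] delta [ 0.4 -0.5 -0.1] spin 0.0
```

Emit:
play_rows:
  series:
    - {"hand": 1, "delta_pos": [0, 0, 0], "spin": 0}
    - {"hand": 1, "delta_pos": [0, 0, 0], "spin": 0}
    - {"hand": 1, "delta_pos": [0, 0, 0], "spin": 0}
    - {"hand": 1, "delta_pos": [0, 0, 0], "spin": 0}
    - {"hand": 1, "delta_pos": [0, 0, 0], "spin": 0}
  grip_force: 45

```text
time: 7.9
tcp_pos: [576.0, -59.9, 230.7]
ee_rot: [-0.0, 0.822, -0.569, 0.0]
wrist_force: [0.4, 0.0, 0.4]
gripper_width: 17.3
```

Emit:
play_rows:
  series:
    - {"hand": 1, "delta_pos": [0, 0, 0], "spin": 0}
    - {"hand": 1, "delta_pos": [0, 0, 0], "spin": 0}
    - {"hand": 1, "delta_pos": [0, 0, 0], "spin": 0}

```text
time: 8.2
tcp_pos: [575.7, -59.0, 230.7]
ee_rot: [-0.0, 0.823, -0.569, -0.001]
wrist_force: [-2.6, 6.5, 4.1]
gripper_width: 13.7
```

```bash
python3 -c "
from h import *
rel((575.9,-59.0,229.5),-69.3)"
```

```text
t 8.2 tcp [575.7 -59.  230.7] jaw -69.31 w 13.7 F [-2.6  6.5  4.1] T [1.16 0.53 0.15] q [-0.21  0.41  1.44  0.    1.29  1.  ]
tilt [-3.0e-04  1.4e-03 -1.0e+00] delta [ 0.1 -0.2  1.2] spin -0.0
```

Gripped at 13.7 mm. Now I'll turn it about 60° and then check.

Emit:
play_rows:
  series:
    - {"hand": 1, "delta_pos": [0, 0, 0], "spin": 6}
    - {"hand": 1, "delta_pos": [0, 0, 0], "spin": 12}
    - {"hand": 1, "delta_pos": [0, 0, 0], "spin": 18}
    - {"hand": 1, "delta_pos": [0, 0, 0], "spin": 24}
    - {"hand": 1, "delta_pos": [0, 0, 0], "spin": 30}

```text
time: 8.7
tcp_pos: [575.6, -58.4, 230.7]
ee_rot: [0.001, -0.646, 0.763, 0.001]
wrist_force: [-2.3, 11.0, 5.7]
gripper_width: 13.6
```

Emit:
play_rows:
  series:
    - {"hand": 1, "delta_pos": [0, 0, 0], "spin": 6}
    - {"hand": 1, "delta_pos": [0, 0, 0], "spin": 12}
    - {"hand": 1, "delta_pos": [0, 0, 0], "spin": 18}
    - {"hand": 1, "delta_pos": [0, 0, 0], "spin": 24}
    - {"hand": 1, "delta_pos": [0, 0, 0], "spin": 30}

```text
time: 9.2
tcp_pos: [575.8, -57.9, 230.7]
ee_rot: [0.001, -0.426, 0.905, 0.001]
wrist_force: [-0.8, 16.2, 4.3]
gripper_width: 13.6
```

```bash
python3 -c "
from h import *
rel((575.9,-59.0,229.5),-138.9)"
```

```text
t 9.2 tcp [575.8 -57.9 230.7] jaw -129.54 w 13.6 F [-0.8 16.2  4.3] T [2.9  0.34 0.17] q [-0.21  0.41  1.44  0.    1.29  2.05]
tilt [-1.0e-04  3.1e-03 -1.0e+00] delta [ 0.8 -0.8  1.2] spin 9.4
```

Emit:
play_rows:
  series:
    - {"hand": 1, "delta_pos": [-0.5, 0.4, 0], "spin": 4}
    - {"hand": 1, "delta_pos": [-0.9, 0.8, 0], "spin": 8}
    - {"hand": 1, "delta_pos": [-0.9, 0.8, 0], "spin": 9.5}
    - {"hand": 1, "delta_pos": [-0.9, 0.8, 0], "spin": 9.5}

```text
time: 9.6
tcp_pos: [575.9, -57.6, 230.7]
ee_rot: [0.0, -0.351, 0.936, 0.001]
wrist_force: [-1.7, 7.7, 3.3]
gripper_width: 13.8
```

Run:
```python
from h import *
for n in("top","side"):
    im,d=imaging.get_image(n)
    u,v=map(int,proj(n,(576,-59,250)));c=im[v-60:v+60,u-80:u+80,::-1];cv2.imwrite(f"pics/{n}2.png",cv2.resize(c,None,fx=4,fy=4,interpolation=cv2.INTER_CUBIC))
rel((575.9,-59.0,229.5),-138.1)
```

```text
t 9.7 tcp [575.9 -57.6 230.7] jaw -138.81 w 13.5 F [0.3 7.8 3.5] T [1.5  0.22 0.23] q [-0.2   0.41  1.44  0.    1.29  2.22]
tilt [ 3.0e-04  1.6e-03 -1.0e+00] delta [ 0.9 -1.   1.2] spin -0.7
```

View pics/side2.png

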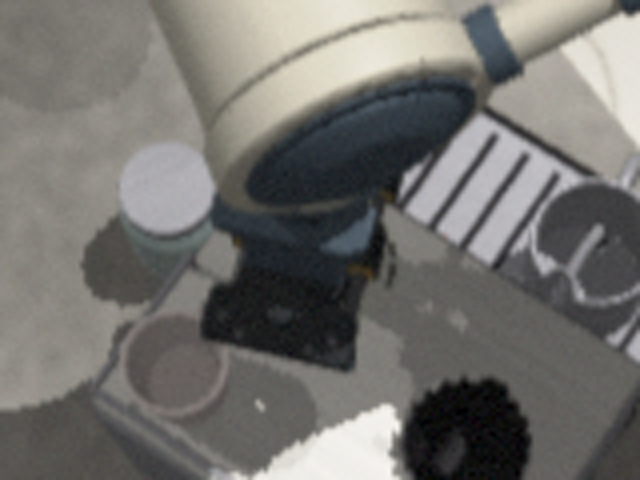

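The side crop shows the gripper over the dial. The cup at (175,365) and the sugar jar at (170,190) are untouched, and the dial itself is hidden. The hand has turned 69.5° and the torque is 0.23 N m, which fits the third stop. I'll add a small margin for grip compliance, then settle.

Emit:
play_rows:
  series:
    - {"hand": 1, "delta_pos": [-0.4, 0.4, 0], "spin": 0.8}
    - {"hand": 1, "delta_pos": [-0.4, 0.4, 0], "spin": 0.8}
    - {"hand": 1, "delta_pos": [-0.4, 0.4, 0], "spin": 0.8}
    - {"hand": 1, "delta_pos": [-0.4, 0.4, 0], "spin": 0.8}
    - {"hand": 1, "delta_pos": [-0.4, 0.4, 0], "spin": 0.8}

```text
time: 10.2
tcp_pos: [575.9, -57.6, 230.7]
ee_rot: [0.0, -0.345, 0.939, 0.0]
wrist_force: [-0.6, 5.9, 5.5]
gripper_width: 13.9
```

Run:
```python
from h import *
rel((575.9,-59.0,229.5),-138.1)
for n in("top","side"):
    im,d=imaging.get_image(n);cv2.imwrite(f"pics/{n}3.png",im[:,:,::-1]);P=cloud(n,d)
    Q=P[(P[...,2]>257)&(P[...,2]<285)&(np.hypot(P[...,0]-573.6,P[...,1]-73.5)<38)]
    print(n,len(Q),cv2.minAreaRect(Q[:,:2].astype(np.float32)) if len(Q)>5 else 0)
    for lo,hi in((240,262),):
        B=P[(P[...,2]>lo)&(P[...,2]<hi)&(np.hypot(P[...,0]-576,P[...,1]+59)<27)];print(len(B),cv2.minAreaRect(B[:,:2].astype(np.float32)) if len(B)>5 else 0)
    for l in("jug","cup","mug","carafe_a","canister","sugar_jar"):
        r=imaging.spot_in(n,l)
        for q in r[:2]:
            u,v=map(int,q["xy"]);print(l,round(q["p"],2),u,v,P[v,u].round())
rel((575.9,-59.0,229.5),-138.1)
```

```text
t 10.2 tcp [575.9 -57.6 230.7] jaw -139.6 w 13.9 F [-0.6  5.9  5.5] T [1.18 0.39 0.21] q [-0.2   0.41  1.44  0.    1.29  2.23]
tilt [ 2.e-04  8.e-04 -1.e+00] delta [ 1.  -1.1  1.2] spin -1.5
top 64 ((587.5811767578125, 81.86334228515625), (27.138446807861328, 14.789019584655762), 3.6777875423431396)
0 0
mug 0.91 201 265 [502. 217.   7.]
carafe_a 0.77 498 336 [ 347. -459.  160.]
canister 0.56 491 275 [ 478. -450.  149.]
sugar_jar 0.8 369 220 [ 605. -187.  101.]
side 223 ((573.1011962890625, 72.83959197998047), (60.52288055419922, 15.928165435791016), 21.017759323120117)
2 0
jug 0.96 371 245 [425.   9. 145.]
cup 0.56 265 277 [683. -55. 214.]
mug 0.82 389 325 [481. 185.   4.]
mug 0.48 203 140 [ 614. -465.  167.]
carafe_a 0.57 286 99 [ 363. -456.  145.]
canister 0.2 262 232 [ 621. -189.  100.]
sugar_jar 0.61 262 232 [ 621. -189.  100.]
sugar_jar 0.33 286 99 [ 363. -456.  145.]
t 10.9 tcp [575.9 -57.6 230.7] jaw -139.6 w 14.0 F [-1.   5.8  5.1] T [1.21 0.43 0.26] q [-0.2   0.41  1.44  0.    1.29  2.23]
tilt [ 2.e-04  8.e-04 -1.e+00] delta [ 1.  -1.1  1.2] spin -1.5
```

View pics/top3.png

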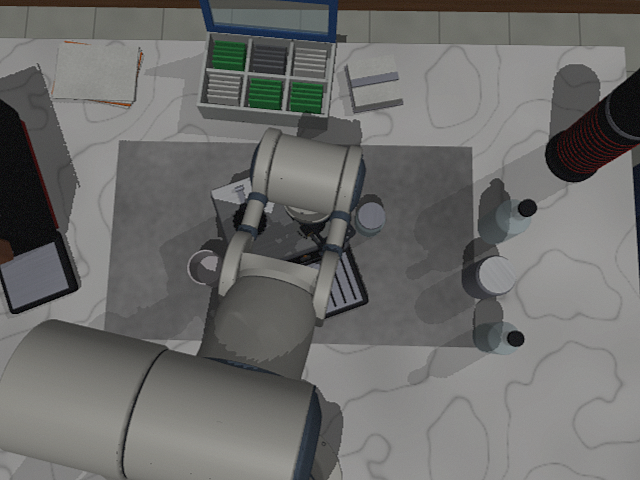

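The top view shows the arm over the dial, with the mug (205,266), sugar jar (370,218) and carafes in place. The hand is at 70.3° (1.227 rad), steady, and not on the end stop.

```bash
python3 -c "
from h import *
print(job.close_job()); rel((575.9,-59.0,229.5),-138.1)"
```

```text
the job is handed in; nothing more can be done
None
the job is handed in; nothing more can be done
```

I screwed the cap down tight first, then turned the dial clockwise to its third stop. The job was handed in at about 11 s with the gripper still holding the dial there at 45 N. No verdict was reported.

- **Cap:** It started about 0.73 rad loose. When I turned it down, the z torque jumped to 0.77 N m, so it is against its stop. Afterwards the side camera measured the bar front to rear, at 20.5–21.0° against a steamer yaw of about 20.7°, with its top at 270 mm.
- **Dial:** The hand turned 70.3° (1.227 rad) with the bar held between the pads (opening about 14 mm). The reaction torque was steady at 0.21–0.26 N m, which fits the spring at the third stop without reaching the end of travel at 1.26 rad.
- **Weak point:** I could not see the dial's pointer, because the gripper hid it from both cameras. The dial angle comes from the hand's angle and the torque.
- **Forces:** A sideways force built up to about 16 N during the turn. I corrected the grip position slightly and it dropped to about 6 N.
- **Everything else:** The jug, cup, mug, sugar jar, canister and carafes looked unmoved. In the last top view the arm hid the jug and cup, so those two rest on the side camera.

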